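# Shim the drilling jig to its mark, load it and lock it

### The job

Set up the drilling jig: push the wooden wedge, tip first, into the channel under the jig's lift table until the brass pointer on the table is level with the brass mark on the gauge post, and leave the wedge there. Then lay every aluminium blank from the bench flat in the table's bays, lengthwise, one to a bay (any bays). Last, swing the hinged drill plate fully down over them and turn its black latch clockwise all the way, a quarter turn, without disturbing the tools and other parts on the bench.

Things in the scene. Friction and masses are not known exactly. Their poses are not given: they have to be found in the camera images.
- jig: Grey drilling jig fixed to the bench. Origin on the bench under the centre of its lift table; x away from the robot (at yaw 0), y towards the drill plate's hinge, z up. Two rails 12 mm high (|x| 27 to 60, y -75 to 125 mm). A hinge block (x +-60, y 103 to 133, 68 mm high) closes the +y end. A gauge post, 10 mm thick and 70 mm high, stands at x 80, y 60 mm.
- lift: The jig's steel lift table (plate 76 x 144 x 10 mm, 0.5 kg), which moves only straight up, 0 to 30 mm, and sinks under its own weight. Origin at the centre of the plate's underside, 18 mm above the bench when fully down; axes as the jig's.
- mouth (a point): Middle of the mouth of the wedge channel, on the bench, at jig y -75 mm. The channel, 54 mm wide between the rails, runs along the jig's y under the table; the wedge slides in it on the bench, from here towards jig +y.
- foot (a point): Middle of the lowest line of the round foot bar (16 mm thick, along x) under the lift table, 10 mm above the bench when down; the wedge lifts the table here. 52 mm from the table's middle, towards the mouth.
- bays (a point): Centre of the table's top, the floor of its bays; axes as the jig's. Ribs 4 mm thick and 5 mm high divide it into four bays, centred at x 0, y -51, -17, 17 and 51 mm, each 68 mm long in x and 30 mm wide in y. A blank laid in a bay has its long axis along x.
- pointer (a point): Top edge of the brass pointer tongue on the far (+x) side of the lift table; it rises with the table.
- mark (a point): Top edge of the brass mark tongue on the gauge post beside the pointer, fixed, 10 to 16 mm above the pointer's lowest place (it differs from start to start).
- wedge: Loose wooden wedge, 170 mm long (y), 36 mm wide (x), 0.15 kg. Origin at the centre of its flat underside; its tip is at y +85 mm, 4 mm thick; its top rises evenly to 32 mm at y -45 mm, then stays level to the butt at y -85 mm: hold it by this last 40 mm. It stays by friction where it is left under the table.
- leaf (a joint): Hinge of the drill plate, rad: 0 fully down, level over the table; 1.7 to 1.95 standing open at the start. Stiff: stays at any angle, takes 3 to 5 N at the handle. The steel plate, 80 mm wide and 8 mm thick, reaches 175 mm from the hinge line, towards jig -y when down, its underside then 72 mm above the bench.
- leaf_hinge (a point): Middle of the plate's hinge line, 76 mm above the bench; the hinge line runs along the jig's x, at jig y 110 mm.
- leaf_handle (a point): Point to hold on the plate's round handle, a bar 12 to 16 mm thick parallel to the hinge line, that sticks out 70 mm from the plate's edge towards the jig's -x side; this point is 85 mm from the plate's middle, 155 mm from the hinge line.
- latch (a joint): Quarter-turn latch on top of the drill plate, rad: 0 to 0.25 unlocked at the start, grows clockwise seen from above, 1.57 at its stop, fully locked. Turns easily and stays.
- latch_grip (a point): Point to hold on the latch: a bar 12 mm wide, 44 mm long and 30 mm high (this point is 10 mm below its top), centred on the plate 135 mm from the hinge line; at 0 the bar lies along the jig's y, at 1.57 along the jig's x. The bar stands on a disc 6 mm high; this point is 26 mm above the drill plate's top face.
- blank1: Aluminium blank, a rectangular bar 50 mm (x) x 22 x 22 mm, 0.08 kg, loose on the bench; absent in some starts. Origin at its middle, 11 mm from each long face.
- blank2: Another such blank (as blank1).
- blank3: Another such blank (as blank1).
- blank4: Another such blank (as blank1).
- slug_a: Loose steel round, 40 mm across, 45 mm high; a bystander, not part of the job.
- bush: Small flanged brass bush, 34 mm across, 35 mm high; a bystander, not part of the job.
- screwdriver: Screwdriver lying on the bench; a bystander, not part of the job.
- wrench: Wrench lying on the bench; a bystander, not part of the job.
- packer: Dark steel packing block, 50 x 40 x 30 mm; a bystander, not part of the job.
There are look-alikes about, which are no part of the job. Of the things that look like the wedge, take the one that is farthest to the robot's right at the start. What is shaped like the blank3 but purple is not meant.

How it is judged:
By the outcome, as a careful person would: the job done as asked, in the order asked, and still so for the second after the job is handed in, with the robot touching nothing.
Of blank1, blank2, blank3, blank4 only 2 to 4 are there at a start; the rules pass over those that are not, and their reading is None.
At some moment in a run one of blank1, blank2, blank3, blank4 may be knocked a few centimetres aside while the robot is not near it.
Once in a run the grip may slacken for a moment while it holds something.
It also fails if it takes over 210 s, if anything falls off the work surface, if the arm or the gripper's body presses on something with over 40 N, if the wrist force passes 120 N, or if a joint passes its speed limit or range.

### The arm

A 6-joint arm with a two-finger parallel gripper is mounted at the origin on the work surface. World frame = base frame: x ahead of the robot, y to its left, z up, the work surface at z = 0. Lengths are in m, angles in rad, forces in N, time in s.
With the tool pointing down it reaches from about 0.325 to 0.9 m from the base axis. Payload 6.1 kg.
Tool frame: the origin (TCP) lies midway between the tips of the shut fingers; the grasp point (between the pads) lies 19 mm behind it; x points along the fingers, y is the direction in which the jaws open and shut, and the axes are right-handed (so a half turn about x gives the same grasp; the last joint's range is limited). The gripper opens to 85 mm and grips with 20 to 120 N. Pads are 22 mm wide; open, the fingers measure 114 mm over their backs; the gripper's body (76 mm by 85 mm) begins 54 mm behind the grasp point. The pads swing forward as they close: fully open they stand 13 mm farther back than shut.
Start: joints at [1.145, 0.22, 1.526, -0, 1.395, -0.126], TCP at [0.185, 0.597, 0.231] pointing down, gripper open.
Joint ranges: [-2.98, 2.98], [-0.91, 2.08], [0.09, 2.57], [-1.24, 4.39], [0.2, 2.65], [-2.68, 2.68]. Speed limits (rad/s): [2.57, 2.57, 3.01, 3.14, 3.14, 3.14].

### API

Orientations are given as [roll, pitch, yaw] about the fixed x, y, z axes, in that order (R = Rz(yaw) Ry(pitch) Rx(roll)).
In Python, from plant import movep, move_l, set_joints, gripper_to, hold, inverse_kinematics, observe, get_image, get_calibration, Unreachable, job_done gives the robot as it stands. Calls block until the motion is done:
- movep(position, orientation): joint-space move of the TCP to a pose.
- move_l(position, feed=0.15, rotation=None, max_force=None): straight line of the TCP; rotation=None keeps the orientation; feed is the mean speed in m/s. With max_force (N) it stops when the force on the tool has changed by that much, and returns True; else False.
- set_joints(angles): joint-space move.
- gripper_to(opening, f_grip=None): finger opening in m; f_grip is the grip in N (None keeps the last); returns when the fingers have stopped.
- hold(seconds).
- inverse_kinematics(position, orientation): joint angles nearest the present ones, or None.
- observe(): the state.
- get_image(name): name is "scene" or "side" or "wrist"; returns (picture, depth): 384x512x3 uint8, red, green, blue; 384x512 float32, m along the optical axis (not along the pixel's ray), 0 where there is no reading.
- get_calibration(name): a dict with "intrinsics" (3x3 intrinsics, pixels), "dist_coeffs" ([k1, k2, p1, p2, k3] as OpenCV has them; the pictures are not rectified), "world_from_camera" (4x4, takes a point from camera to world coordinates). Camera axes: x right, y down, z forward; pixel columns grow to the right and rows downward; lengths in m; the calibration is good to about 2 mm. A picture is of the moment at which its call begins: read the wrist's pose just before it. get_calibration takes no time and is no camera call; for the wrist camera it gives the pose at the moment of the call.
A pose or a line that the arm cannot do raises Unreachable and nothing moves.
- job_done(): hands the job in, once; it reports no verdict.
The state is a dict: "time_s": time; "q": joint angles; "joint_velocities": joint speeds; "joint_torque": joint torques, N m; "eef_pos": TCP position; "tcp_rot": TCP orientation; "ft_force": force on the tool from outside, world axes, zero at the start; "torque": the same for the moment, N m; "opening": finger opening in m.
Only numpy, scipy, OpenCV 4.12 (cv2) and the standard library are available. Lean on these libraries where they do the work, as an engineer would, in place of code of your own. Each camera call takes 0.05 s, during which the arm holds its last target.

## Working session

There is one attempt and no reset: what is moved stays moved. The work goes in short steps, each a Python script; the robot and the scene stay as the last script left them, time stands still between calls to the robot, and variables do not carry over. Pictures are saved under pics/ and viewed, and the job is handed in when it is done.

```bash
ls; mkdir -p pics; cat > h.py <<'E'
import numpy as np, cv2
from plant import *
def snap(n,tag):
    c=get_calibration(n); im,d=get_image(n)
    cv2.imwrite(f'pics/{tag}.png',im[:,:,::-1]); np.savez(f'pics/{tag}.npz',im=im,d=d,K=c['intrinsics'],D=np.array(c['dist_coeffs']),T=c['world_from_camera'])
    return im,d,c
def load(tag):
    z=np.load(f'pics/{tag}.npz'); return z['im'],z['d'],dict(intrinsics=z['K'],dist_coeffs=z['D'],world_from_camera=z['T'])
def rays(c,uv):
    p=cv2.undistortPoints(np.array(uv,float).reshape(-1,1,2),np.array(c['intrinsics'],float),np.array(c['dist_coeffs'],float)).reshape(-1,2)
    return np.c_[p,np.ones(len(p))]
def onplane(c,uv,z):
    T=np.array(c['world_from_camera']); r=rays(c,uv)@T[:3,:3].T; o=T[:3,3]
    return o+r*((z-o[2])/r[:,2])[:,None]
def cloud(c,d):
    T=np.array(c['world_from_camera']); h,w=d.shape
    u,v=np.meshgrid(np.arange(w),np.arange(h))
    r=rays(c,np.c_[u.ravel(),v.ravel()])*d.ravel()[:,None]
    P=r@T[:3,:3].T+T[:3,3]; P[d.ravel()==0]=np.nan
    return P.reshape(h,w,3)
E
python3 - <<'E'
from h import *
o=observe(); print({k:np.round(v,3) for k,v in o.items()})
for n in ['scene','side','wrist']:
    im,d,c=snap(n,n+'0'); print(n,np.round(c['world_from_camera'],3).tolist(),np.round(c['intrinsics'],1).tolist(),(d>0).mean())
E
```

```text
pics
{'time_s': np.float64(0.0), 'q': array([ 1.145,  0.221,  1.528, -0.   ,  1.395, -0.126]), 'joint_velocities': array([-0.001, -0.   ,  0.   , -0.003, -0.   ,  0.001]), 'joint_torque': array([-1.0000e-03, -4.9690e+01, -3.8939e+01, -0.0000e+00,  1.1000e-02,
       -0.0000e+00]), 'eef_pos': array([0.184, 0.597, 0.23 ]), 'tcp_rot': array([-1.692,  1.569, -1.991]), 'ft_force': array([-0.634, -1.489, -0.417]), 'torque': array([-0.03 ,  0.001, -0.017]), 'opening': np.float64(0.085)}
scene [[0.542, 0.669, -0.508, 1.292], [0.84, -0.438, 0.32, -0.541], [-0.008, -0.6, -0.8, 1.387], [0.0, 0.0, 0.0, 1.0]] [[491.7, 0.0, 264.1], [0.0, 491.7, 189.4], [0.0, 0.0, 1.0]] 0.9958546956380209
side [[0.864, -0.29, 0.412, 0.008], [-0.504, -0.514, 0.694, -0.822], [0.011, -0.807, -0.59, 0.795], [0.0, 0.0, 0.0, 1.0]] [[409.5, 0.0, 250.4], [0.0, 409.5, 197.2], [0.0, 0.0, 1.0]] 0.996185302734375
wrist [[0.295, 0.916, 0.273, 0.115], [0.955, -0.282, -0.087, 0.618], [-0.003, 0.287, -0.958, 0.374], [0.0, 0.0, 0.0, 1.0]] [[309.0, 0.0, 255.9], [0.0, 309.0, 189.3], [0.0, 0.0, 1.0]] 0.9961039225260416
```

View pics/scene0.png

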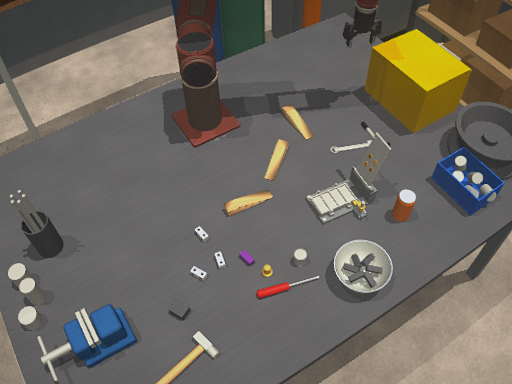

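View pics/side0.png

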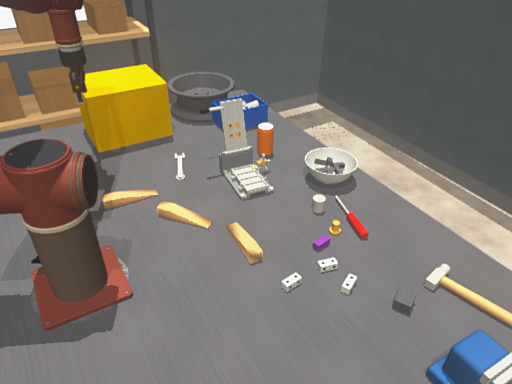

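View pics/wrist0.png

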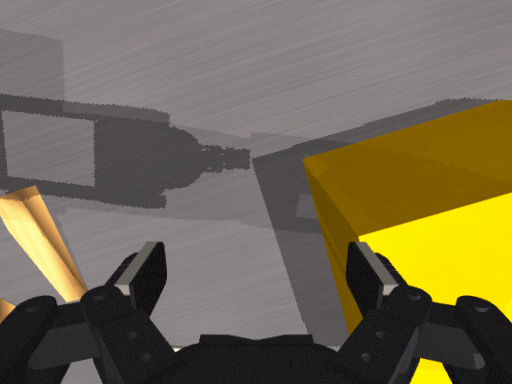

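```bash
python3 - <<'E'
from h import *
im,d,c=load('scene0'); P=cloud(c,d)
im2,d2,c2=load('side0'); P2=cloud(c2,d2)
hsv=cv2.cvtColor(im,cv2.COLOR_RGB2HSV)
def show(n,P,im):
    m=((P[...,2]>0.006)&(P[...,2]<0.2)&(P[...,0]>0.2)&(P[...,0]<1.1)&(abs(P[...,1])<0.6)).astype(np.uint8)
    k,l,s,ct=cv2.connectedComponentsWithStats(m)
    for i in range(1,k):
        if s[i,4]<25: continue
        q=P[l==i]; 
        r=cv2.minAreaRect(q[:,:2].astype(np.float32)*1000)
        print(n,np.round(ct[i]),s[i,4],'z95',np.round(np.percentile(q[:,2],[50,95]),3),'c',np.round(r[0]),np.round(r[1]),round(r[2]),im[l==i].mean(0).round())
show('sc',P,im); show('sd',P2,im2)
cv2.imwrite('pics/z1.png',cv2.resize(im[150:320,160:330,::-1],None,fx=3.5,fy=3.5,interpolation=cv2.INTER_CUBIC))
cv2.imwrite('pics/z2.png',cv2.resize(im[110:230,290:430,::-1],None,fx=5,fy=5,interpolation=cv2.INTER_CUBIC))
E
```

```text
sc [302. 127.] 218 z95 [0.016 0.028] c [261. 298.] [ 52. 121.] 88 [199. 173. 110.]
sc [277. 158.] 433 z95 [0.022 0.036] c [320. 132.] [ 55. 206.] 46 [199. 174. 111.]
sc [350. 189.] 2694 z95 [0.032 0.174] c [566. 303.] [218. 439.] 19 [141. 138. 127.]
sc [341. 148.] 94 z95 [0.009 0.014] c [410. 357.] [93. 34.] 73 [182. 181. 169.]
sc [457. 187.] 1212 z95 [0.059 0.091] c [799. 569.] [206.  61.] 0 [ 57.  76. 111.]
sc [245. 202.] 540 z95 [0.022 0.035] c [423. -64.] [171.  65.] 84 [196. 165. 105.]
sc [404. 205.] 530 z95 [0.088 0.113] c [737. 377.] [ 66. 154.] 30 [155. 119. 101.]
sc [201. 234.] 120 z95 [0.022 0.028] c [ 456. -264.] [66. 26.] 2 [175. 178. 178.]
sc [363. 266.] 2363 z95 [0.045 0.071] c [852. 102.] [177. 226.] 21 [153. 152. 143.]
sc [300. 257.] 176 z95 [0.042 0.05 ] c [706. -44.] [38. 60.] 65 [166. 164. 152.]
sc [220. 260.] 121 z95 [0.021 0.026] c [ 576. -259.] [26. 63.] 77 [183. 186. 188.]
sc [247. 258.] 132 z95 [0.022 0.029] c [ 620. -181.] [58. 32.] 9 [128.  68. 148.]
sc [198. 273.] 147 z95 [0.022 0.028] c [ 581. -339.] [58. 32.] 28 [173. 176. 176.]
sc [267. 271.] 92 z95 [0.0
[... 849 characters left out ...]
18.] [ 41. 168.] 39 [226. 199. 129.]
sd [335. 227.] 113 z95 [0.021 0.037] c [ 691. -160.] [26. 32.] 51 [213. 173.  78.]
sd [246. 243.] 602 z95 [0.023 0.034] c [434. -68.] [168.  38.] 85 [215. 187. 121.]
sd [321. 242.] 162 z95 [0.021 0.024] c [ 618. -188.] [52. 23.] 8 [150.  79. 172.]
sd [327. 264.] 199 z95 [0.021 0.024] c [ 581. -262.] [27. 53.] 78 [201. 202. 195.]
sd [462. 291.] 1076 z95 [0.024 0.028] c [ 809. -511.] [ 91. 184.] 9 [218. 199. 149.]
sd [291. 282.] 215 z95 [0.021 0.024] c [ 462. -265.] [51. 25.] 7 [203. 203. 198.]
sd [349. 283.] 187 z95 [0.022 0.025] c [ 583. -342.] [52. 22.] 26 [213. 214. 209.]
sd [404. 300.] 397 z95 [0.03  0.033] c [ 662. -449.] [57. 40.] 27 [112. 110. 110.]
```

View pics/z1.png

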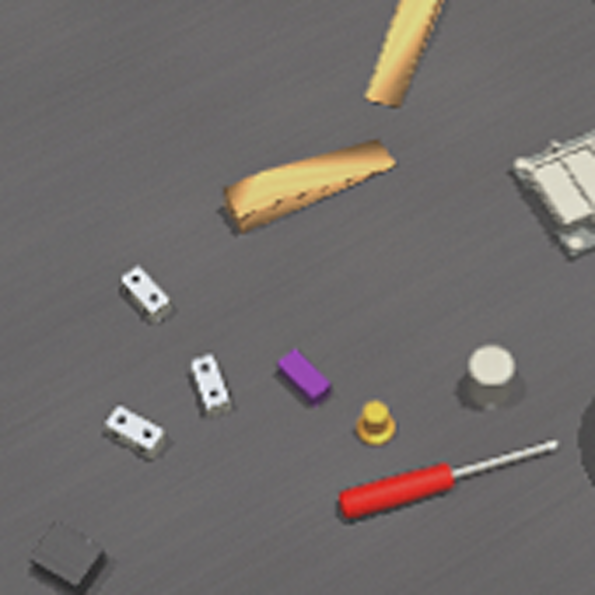

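View pics/z2.png

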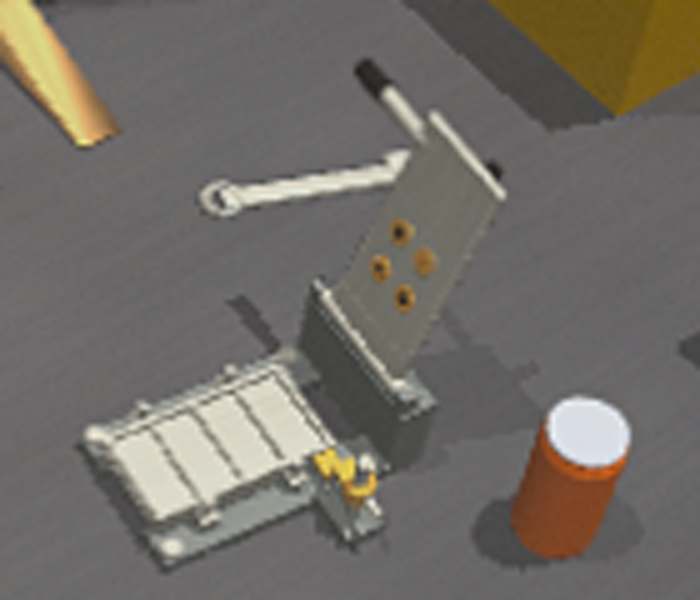

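```bash
python3 - <<'E'
from h import *
im,d,c=load('scene0')
p=np.array([[85,437],[165,568]])/5+[290,110]
q=onplane(c,p,0.012)[:,:2]; print(q, np.linalg.norm(q[1]-q[0]))
v=(q[1]-q[0]);yaw=np.arctan2(v[1],v[0]);print(yaw)
ey=np.array([-np.sin(yaw),np.cos(yaw)]); o=q.mean(0)+0.075*ey; print('jig',o)
im2,d2,c2=load('side0')
cv2.imwrite('pics/z3.png',cv2.resize(im2[85:215,190:300,::-1],None,fx=5.5,fy=4.6,interpolation=cv2.INTER_CUBIC))
# wrist cam in TCP frame
from scipy.spatial.transform import Rotation as R
o_=observe();T=np.array(get_calibration('wrist')['world_from_camera']);Rt=R.from_euler('xyz',o_['tcp_rot']).as_matrix()
print(np.round(Rt.T@(T[:3,3]-o_['eef_pos']),4),np.round(Rt.T@T[:3,:3],3))
E
```

```text
[[0.52938445 0.11449094]
 [0.64614656 0.09605974]] 0.11820786948548562
-0.1565607427051967
jig [0.59945965 0.17935804]
[-0.1439 -0.0003 -0.0724] [[ 0.001 -0.287  0.958]
 [ 1.     0.001 -0.001]
 [-0.     0.958  0.287]]
```

View pics/z3.png

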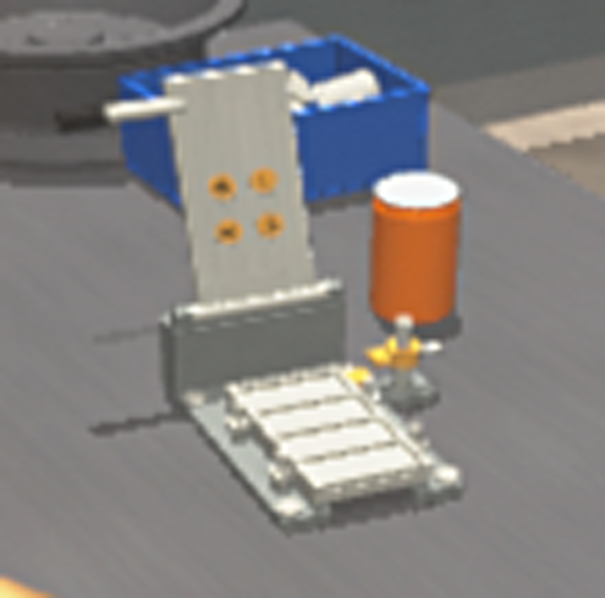

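```bash
cat >> h.py <<'E'
from scipy.spatial.transform import Rotation as R
def down(a,tilt=0,about='y'):
    x=np.array([0,0,-1.]);y=np.array([np.cos(a),np.sin(a),0]);z=np.cross(x,y)
    M=np.c_[x,y,z]
    if tilt: M=R.from_rotvec(tilt*y).as_matrix()@M   # tilt about the jaw axis
    return R.from_matrix(M).as_euler('xyz')
E
python3 - <<'E'
from h import *
a=1.41
print(inverse_kinematics([0.58,0.15,0.22],down(a)),inverse_kinematics([0.18,0.58,0.40],down(1.27)))
move_l([0.2,0.55,0.42],feed=0.35)
movep([0.5,0.15,0.42],down(a))
move_l([0.57,0.15,0.24],feed=0.3)
snap('wrist','w1')
print(observe()['time_s'],observe()['eef_pos'])
movep([0.50,0.02,0.26],down(a))
snap('wrist','w2')
print(observe()['time_s'],observe()['q'])
E
```

```text
[ 1.21495702e-01  1.67016619e-01  1.60930510e+00 -4.44089210e-16
  1.36527094e+00 -1.28850430e+00] [ 1.14008433e+00  1.27095475e-01  1.32192517e+00 -4.44089210e-16
  1.69257201e+00 -1.29915668e-01]
3.5167 [0.57087685 0.15056222 0.24260289]
4.2167 [-1.16989091e-01 -1.01424562e-01  1.80671870e+00  5.30704365e-04
  1.43355772e+00 -1.52709857e+00]<sys>:0: UserWarning: Gimbal lock detected. Setting third angle to zero since it is not possible to uniquely determine all angles.
```

View pics/w1.png

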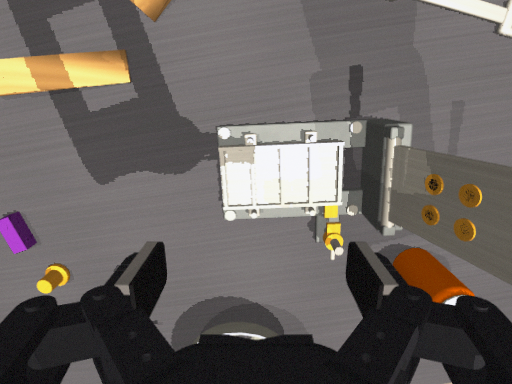

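View pics/w2.png

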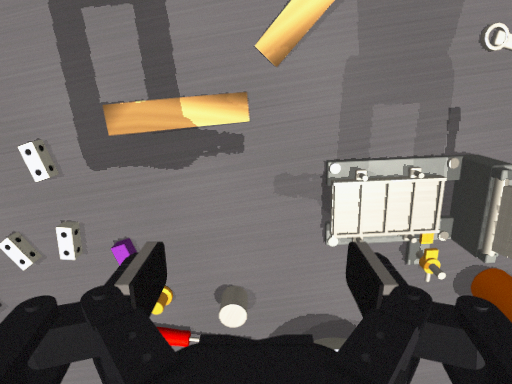

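```bash
python3 - <<'E'
from h import *
im,d,c=load('w1')
cv2.imwrite('pics/z4.png',cv2.resize(im[110:260,205:395,::-1],None,fx=4,fy=4,interpolation=cv2.INTER_CUBIC))
P=cloud(c,d)
for v in range(140,235,6): print(v,[int(x) if x==x else -1 for x in P[v,200:380:8,2]*1000])
im,d,c=load('w2')
cv2.imwrite('pics/z5.png',cv2.resize(im[80:150,90:265,::-1],None,fx=4.5,fy=4.5,interpolation=cv2.INTER_CUBIC))
E
```

```text
140 [2, 2, 1, 12, 14, 14, 41, 13, 14, 12, 13, 12, 12, 24, 40, 13, 14, 12, 13, 13, 13, 21, 49]
146 [0, 0, 1, 26, 30, 31, 35, 35, 34, 32, 33, 34, 34, 32, 34, 34, 29, 28, 13, 13, 13, 24, 50]
152 [0, 1, 2, 29, 29, 29, 29, 29, 28, 29, 33, 28, 29, 28, 34, 29, 29, 28, 1, 1, 1, 25, 48]
158 [1, 1, 0, 30, 28, 29, 30, 28, 30, 28, 34, 29, 29, 29, 33, 29, 30, 28, 1, 0, 1, 26, 51]
164 [2, 1, 0, 34, 30, 28, 30, 29, 29, 29, 35, 29, 29, 29, 35, 30, 28, 28, 0, 1, 2, 29, 50]
170 [1, 1, 1, 34, 29, 29, 29, 29, 29, 29, 35, 29, 28, 29, 32, 28, 29, 29, 1, 0, 0, 27, 53]
176 [3, 1, 1, 33, 28, 28, 28, 29, 28, 30, 35, 29, 29, 30, 32, 29, 28, 28, 0, 1, 1, 29, 54]
182 [0, 1, 1, 34, 28, 28, 30, 29, 31, 29, 33, 29, 29, 28, 34, 28, 29, 28, 0, 1, 0, 30, 54]
188 [1, 2, 1, 34, 29, 29, 30, 29, 29, 29, 34, 29, 30, 29, 34, 29, 31, 29, 1, 3, 5, 32, 55]
194 [1, 1, 2, 34, 29, 29, 29, 28, 29, 29, 33, 30, 29, 30, 29, 29, 29, 29, 13, 13, 13, 35, 56]
200 [1, 2, 1, 34, 28, 30, 30, 29, 28, 29, 30, 28, 30, 27, 28, 30, 28, 29, 14, 13, 12, 34, 58]
206 [0, 0, 1, 34, 34, 34, 35, 35, 34, 34, 34, 33, 34, 34, 35, 13, 29, 29, 11, 16, 13, 36, 60]
212 [2, 0, 1, 13, 19, 15, 27, 32, 13, 12, 14, 13, 13, 13, 41, 13, 30, 29, 12, 16, 12, 36, 60]
218 [2, 1, 0, 12, 17, 13, 11, 13, 0, 0, 0, 0, 2, 1, 0, 11, 12, 11, 1, 2, 0, 39, 61]
224 [0, 1, 1, 1, 1, 0, 0, 1, 2, 2, 1, 1, 1, 0, 1, 14, 44, 44, 1, 1, 0, 1, 64]
230 [2, 1, 2, 1, 0, 0, 0, 1, 0, 0, 0, 0, 1, 1, 0, 13, 44, 44, 1, 1, 0, 2, 0]
```

View pics/z4.png

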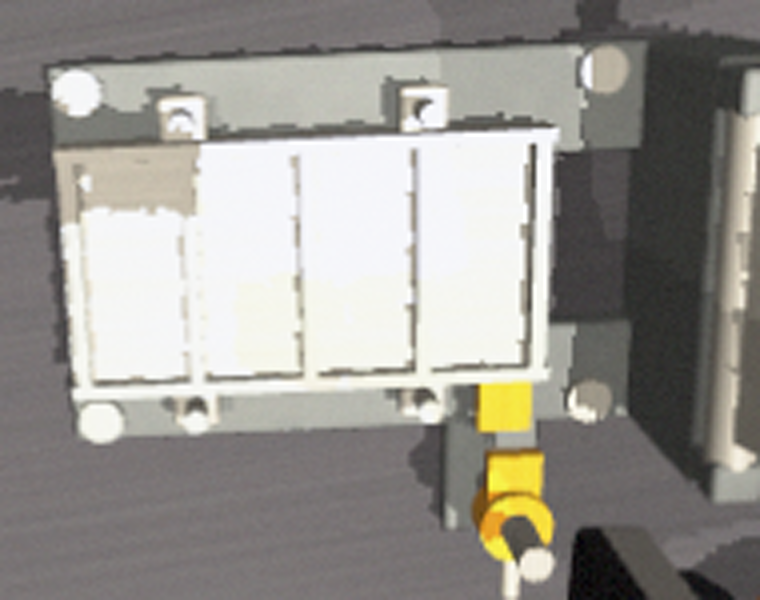

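View pics/z5.png

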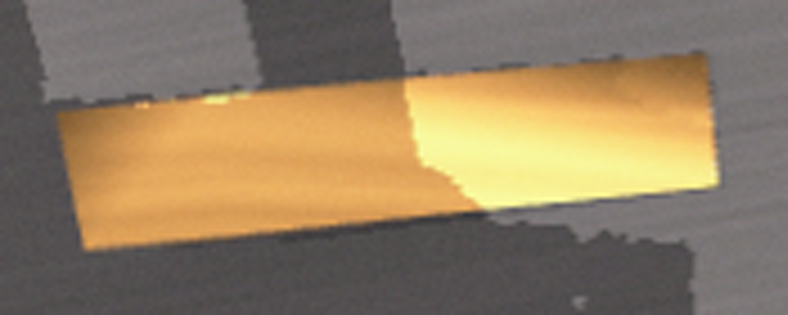

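```bash
python3 - <<'E'
from h import *
im,d,c=load('w1'); P=cloud(c,d)
def z(pts,ox,oy,f): return (np.array(pts,float)+0.5)/f-0.5+[ox,oy]
q=onplane(c,z([(48,65),(75,440),(580,45),(440,422)],205,110,4),0.012)[:,:2]
print(q.round(4)); 
v=q[1]-q[0]; print('w',np.linalg.norm(v),'yaw',np.arctan2(v[1],v[0]), 'yaw -x edge',np.arctan2(*(q[2]-q[0])[::-1])-np.pi/2,'+x edge',np.arctan2(*(q[3]-q[1])[::-1])-np.pi/2)
# table rib corners z 0.033
t=onplane(c,z([(55,150),(557,128),(73,400),(550,382)],205,110,4),0.033)[:,:2]; print('table',t.round(4),t.mean(0),[np.linalg.norm(t[0]-t[1]),np.linalg.norm(t[2]-t[3]),np.linalg.norm(t[0]-t[2]),np.linalg.norm(t[1]-t[3])])
print(np.arctan2(*(t[1]-t[0])[::-1])-np.pi/2,np.arctan2(*(t[3]-t[2])[::-1])-np.pi/2)
for n,(u0,u1,v0,v1) in dict(pointer=(326,337,207,216),mark=(329,339,224,230)).items():
    print(n,np.median(P[v0:v1,u0:u1].reshape(-1,3),0),P[v0:v1,u0:u1,2].mean(),P[v0:v1,u0:u1,2].std())
im,d,c=load('w2'); P=cloud(c,d)
b=onplane(c,z([(58,112),(83,250)],90,80,4.5),0.032)[:,:2]
w=onplane(c,z([(706,55),(718,187)],90,80,4.5),0.004)[:,:2]
print('wedge',b.round(4),w.round(4),np.linalg.norm(b[1]-b[0]),np.linalg.norm(w[1]-w[0]),np.linalg.norm(w.mean(0)-b.mean(0)))
dd=w.mean(0)-b.mean(0);print('c',(w.mean(0)+b.mean(0))/2,'yaw',np.arctan2(dd[1],dd[0])-np.pi/2)
for u in range(110,250,12): print(u,np.round(np.nanmedian(P[105:125,u,2]),4),end=' ')
# hinge top/leaf
E
```

```text
[[0.5243 0.11  ]
 [0.6436 0.0953]
 [0.5435 0.2672]
 [0.6563 0.2133]]
w 0.12017751394432309 yaw -0.1227406224813209 yaw -x edge -0.12113855624133785 +x edge -0.10696810065223206
table [[0.5468 0.1103]
 [0.5632 0.2529]
 [0.6225 0.1009]
 [0.6398 0.2448]] [0.59306991 0.17723087] [np.float64(0.14361505453584048), np.float64(0.14486297641131027), np.float64(0.07629292256504112), np.float64(0.07704020599320845)]
-0.11478548589983184 -0.1199420224101595
pointer [0.64672225 0.23152208 0.02934881] 0.029351220135478584 0.0007798790794588644
mark [0.66065235 0.22971363 0.04455651] 0.04460253550800753 0.0005626952305765886
wedge [[ 0.4081 -0.1491]
 [ 0.4441 -0.153 ]] [[0.4221 0.0204]
 [0.458  0.0177]] 0.03616883169279572 0.0360575950169691 0.17065388285093142
c [ 0.43306953 -0.06600515] yaw -0.08171638745787058
110 0.0336 122 0.0336 134 0.0336 146 0.0311 158 0.0285 170 0.0255 182 0.0225 194 0.0195 206 0.0164 218 0.0132 230 0.0097 242 0.0066
```

```bash
cat >> h.py <<'E'
YJ=-0.118; OJ=np.array([0.593,0.1772])
EX=np.array([np.cos(YJ),np.sin(YJ)]); EY=np.array([-np.sin(YJ),np.cos(YJ)])
def J(x,y,z): return [*(OJ+x*EX+y*EY),z]
def toJ(p): p=np.array(p)[...,:2]-OJ; return np.stack([p@EX,p@EY],-1)
def st(m=''):
    o=observe(); print(m,'t',round(float(o['time_s']),2),'p',np.round(o['eef_pos'],4),'J',np.round(toJ(o['eef_pos']),4),'F',np.round(o['ft_force'],1),'op',round(float(o['opening']),4))
E
python3 - <<'E' 2>/dev/null
from h import *
aw=-0.082; ey=np.array([-np.sin(aw),np.cos(aw)]); g=np.array([0.4331,-0.066])-0.065*ey
movep([*g,0.12],down(aw)); st()
print(move_l([*g,0.003],feed=0.1,max_force=15)); st('down')
gripper_to(0.02,f_grip=60); st('grip')
snap('wrist','w3')
p=observe()['eef_pos']
move_l([p[0],p[1],p[2]+0.02],feed=0.1); st('up')
movep(J(0,-0.170-0.065,p[2]+0.02),down(YJ)); st('pre')
snap('wrist','w4'); snap('scene','s4')
E
```

```text
t 5.28 p [ 0.4287 -0.1303  0.1204] J [-0.127  -0.3247] F [0.8 0.1 0.9] op 0.0856
False
down t 6.59 p [ 0.4284 -0.1311  0.0036] J [-0.1272 -0.3255] F [1.3 0.7 0.6] op 0.0853
grip t 7.11 p [ 0.4283 -0.1311  0.0035] J [-0.1273 -0.3255] F [ 0.1 -0.7  3.8] op 0.0354
up t 7.52 p [ 0.4285 -0.1312  0.0237] J [-0.127  -0.3256] F [-0.1  0.2 -1.2] op 0.035
pre t 8.18 p [ 0.5644 -0.0555  0.0221] J [-0.001  -0.2345] F [-0.   0.1 -3. ] op 0.035
```

```bash
python3 - <<'E'
import cv2,numpy as np
a=cv2.imread('pics/w4.png');b=cv2.imread('pics/s4.png')[130:280,230:430]
cv2.imwrite('pics/m4.png',np.hstack([cv2.resize(a,(400,300)),cv2.resize(b,(400,300))]))
E
```

```text
(no output)
```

View pics/m4.png

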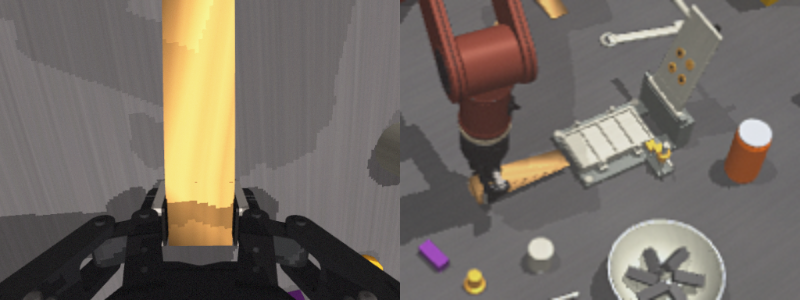

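```bash
python3 - <<'E' 2>/dev/null
from h import *
move_l(J(0,-0.235,0.0035),feed=0.05,max_force=12); st('low')
z=observe()['eef_pos'][2]
r=move_l(J(0,-0.150,z),feed=0.08,max_force=40); st(f'in {r}')
r=move_l(J(0,-0.1044,z),feed=0.05,max_force=40); st(f'push {r}')
snap('wrist','w5')
gripper_to(0.08); st('rel')
move_l(J(0,-0.1044,0.16),feed=0.2)
movep(J(-0.02,-0.03,0.24),down(1.45)); st()
snap('wrist','w6')
E
cat > gap.py <<'E'
from h import *
import sys
def gap(tag,v=True):
    im,d,c=load(tag);P=cloud(c,d);h=cv2.cvtColor(im,cv2.COLOR_RGB2HSV)
    Q=np.concatenate([toJ(P),P[...,2:]],-1)
    m=(h[...,1]>150)&(h[...,0]>10)&(h[...,0]<35)&(Q[...,0]>.03)&(Q[...,0]<.09)&(abs(Q[...,1]-.05)<.03)
    q=Q[m]
    out=[]
    for n,lo,hi in (('ptr',.038,.059),('mark',.062,.078)):
        s=q[(q[:,0]>lo)&(q[:,0]<hi)]
        # flat top face: dominant height mode
        zt=np.percentile(s[:,2],80); t=s[abs(s[:,2]-zt)<.003]
        print(n,len(s),len(t),t[:,:2].min(0).round(4),t[:,:2].max(0).round(4),'z',t[:,2].mean().round(5)); out.append(np.median(t[:,2]))
    print('mark-ptr mm',(out[1]-out[0])*1000)
if __name__=='__main__':
    for t in sys.argv[1:]: print(t); gap(t)
E
python3 gap.py w1 w2 w6 2>/dev/null
```

```text
low t 8.71 p [ 0.5646 -0.0566  0.0034] J [-0.0007 -0.2355] F [-1.4  0.1  4.6] op 0.0351
in False t 9.93 p [0.5752 0.0279 0.0034] J [-1.000e-04 -1.503e-01] F [-0.3 -7.9  5. ] op 0.0352
push False t 10.98 p [0.5804 0.0728 0.0034] J [-0.0002 -0.1052] F [ -0.3 -10.2   6. ] op 0.0351
rel t 11.54 p [0.5805 0.0739 0.0032] J [-0.0003 -0.104 ] F [ 0.5 -0.9  0.5] op 0.08
 t 13.77 p [0.5692 0.1496 0.2389] J [-0.0204 -0.0303] F [-0.4 -0.6  0.2] op 0.08
w1
ptr 189 144 [0.0401 0.0515] [0.055  0.0678] z 0.02934
mark 206 102 [0.0622 0.0495] [0.078 0.07 ] z 0.04835
mark-ptr mm 19.171902583842797
w2
ptr 158 17 [0.0566 0.0514] [0.0583 0.0668] z 0.04077
mark 186 88 [0.0634 0.0493] [0.078  0.0699] z 0.04782
mark-ptr mm 6.793929106835684
w6
ptr 199 189 [0.04   0.0515] [0.0589 0.0677] z 0.04443
mark 203 100 [0.0638 0.0492] [0.0779 0.0692] z 0.04821
mark-ptr mm 4.068320542757658
```

View pics/w6.png

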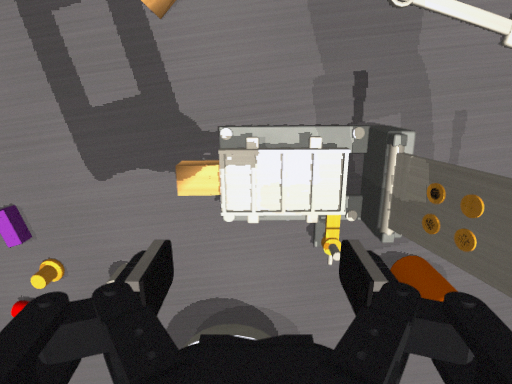

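```bash
python3 - <<'E' 2>/dev/null
from h import *
for t in ['w1','w6']:
    im,d,c=load(t);P=cloud(c,d);Q=np.concatenate([toJ(P),P[...,2:]],-1)
    for x in np.arange(.034,.082,.002):
        m=(abs(Q[...,0]-x)<.001)&(abs(Q[...,1]-.06)<.0045)
        print(t,round(x,3),m.sum(),(Q[m][:,2].mean()*1000).round(2),Q[m][:,2].std().round(4)*1000,im[m].mean(0).round())
im,d,c=load('w6')
cv2.imwrite('pics/z6.png',cv2.resize(im[190:270,300:370,::-1],None,fx=7,fy=7,interpolation=cv2.INTER_CUBIC))
E
```

```text
w1 0.034 20 32.77 2.1 [184. 183. 172.]
w1 0.036 10 33.96 0.9 [246. 245. 228.]
w1 0.038 6 34.38 0.6 [246. 240. 169.]
w1 0.04 7 29.54 0.4 [247. 231.  66.]
w1 0.042 9 29.88 0.6 [247. 231.  66.]
w1 0.044 12 29.43 0.7 [247. 231.  67.]
w1 0.046 11 29.39 1.0 [247. 231.  66.]
w1 0.048 11 29.61 1.1 [247. 230.  66.]
w1 0.05 10 29.47 0.5 [247. 230.  67.]
w1 0.052 10 28.97 0.7 [247. 229.  67.]
w1 0.054 10 29.07 0.7 [244. 224.  74.]
w1 0.056 4 28.8 0.4 [237. 218. 108.]
w1 0.058 26 42.64 2.3 [190. 159.  53.]
w1 0.06 11 44.48 0.5 [247. 226.  64.]
w1 0.062 16 38.99 12.3 [228. 209.  72.]
w1 0.064 23 29.42 16.0 [196. 184.  95.]
w1 0.066 23 32.29 15.5 [203. 192.  91.]
w1 0.068 23 30.02 16.400000000000002 [179. 158.  79.]
w1 0.07 20 43.94 10.7 [208. 179.  55.]
w1 0.072 11 42.44 13.700000000000001 [224. 208.  73.]
w1 0.074 33 55.27 10.7 [148. 136.  82.]
w1 0.076 63 57.3 15.7 [137. 128. 111.]
w1 0.078 17 65.69 6.3 [167. 162. 152.]
w1 0.08 13 71.09 0.8 [241. 236. 221.]
w6 0.034 23 47.51 2.0 [167. 166. 154.]
w6 0.036 13 49.33 0.6 [242. 241. 222.]
w6 0.038 2 48.63 0.3 [242. 240. 212.]
w6 0.04 10 44.49 0.9 [243. 228.  95.]
w6 0.042 13 44.45 0.5 [243. 224.  63.]
w6 0.044 14 45.03 0.6 [243. 223.  60.]
w6 0.046 8 44.53 0.7 [243. 223.  64.]
w6 0.048 15 44.62 0.8 [243. 222.  61.]
w6 0.05 7 44.3 0.6 [243. 222.  61.]
w6 0.052 15 40.29 10.5 [228. 209.  67.]
w6 0.054 12 34.0 14.8 [202. 184.  78.]
w6 0.056 10 38.15 12.5 [181. 152.  57.]
w6 0.058 18 39.78 9.5 [178. 145.  45.]
w6 0.06 18 37.41 13.100000000000001 [210. 191.  64.]
w6 0.062 12 42.3 8.4 [231. 209.  60.]
w6 0.064 13 39.37 11.1 [222. 202.  67.]
w6 0.066 15 42.76 7.4 [235. 212.  63.]
w6 0.068 18 37.23 14.8 [182. 153.  62.]
w6 0.07 16 43.26 11.4 [194. 166.  56.]
w6 0.072 14 43.76 12.1 [225. 206.  67.]
w6 0.074 40 53.39 15.9 [142. 129.  80.]
w6 0.076 58 56.63 14.6 [123. 114.  97.]
w6 0.078 18 60.82 17.5 [159. 154. 141.]
w6 0.08 12 71.04 0.6 [235. 228. 213.]
```

View pics/z6.png

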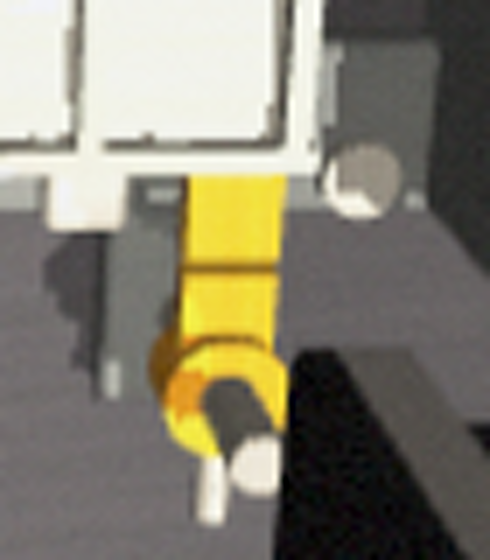

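```bash
python3 - <<'E' 2>/dev/null
from h import *
im,d,c=load('w6');P=cloud(c,d)
for n,(u0,u1,v0,v1) in dict(ptr=(328,339,218,227),mark=(328,338,231,237)).items():
    z=P[v0:v1,u0:u1,2].ravel()*1000; z=z[z>35]; print(n,len(z),np.median(z),z.mean(),z.std()/len(z)**.5)
E
```

```text
ptr 97 44.59412310712935 44.553834691039086 0.07355030196608398
mark 60 44.725820674409505 44.618480292792825 0.08482107654358116
```

```bash
cat > bl.py <<'E'
from h import *
def blanks(tag,zlo=.012,zt=.022,v=True):
    im,d,c=load(tag);P=cloud(c,d);h=cv2.cvtColor(im,cv2.COLOR_RGB2HSV)
    # top faces: bright, grey, height about 22 mm
    m=((P[...,2]>zt-.004)&(P[...,2]<zt+.005)&(h[...,1]<70)).astype(np.uint8)
    m[270:,120:400]=0
    m=cv2.morphologyEx(m,cv2.MORPH_CLOSE,np.ones((3,3)))
    k,l,s,ct=cv2.connectedComponentsWithStats(m); res=[]
    for i in range(1,k):
        if s[i,4]<150: continue
        ys,xs=np.where(l==i)
        p=onplane(c,np.c_[xs,ys],zt)[:,:2]
        r=cv2.minAreaRect((p*1000).astype(np.float32)); (w,hh)=r[1]; a=np.radians(r[2])
        if w<hh: a+=np.pi/2
        a=(a+np.pi/2)%np.pi-np.pi/2
        L,W=max(w,hh),min(w,hh)
        ok=40<L<58 and 15<W<28
        if v: print(tag,'px',ct[i].round(),'c',np.round(r[0],1),'LW',round(L,1),round(W,1),'yaw',round(a,3),'OK' if ok else '',im[l==i].mean(0).round(), 'z',np.median(P[l==i][:,2]).round(4))
        if ok: res.append((np.array(r[0])/1000,a))
    return res
E
python3 - <<'E' 2>/dev/null
from h import *; from bl import *
im,d,c=load('w6');P=cloud(c,d);Q=np.concatenate([toJ(P),P[...,2:]],-1)
for sx in (-1,1):
  m=(sx*Q[...,0]>.0395)&(sx*Q[...,0]<.06)&(abs(Q[...,1])<.07)&(P[...,2]>.025)
  q=Q[m]; 
  for y in np.arange(-.07,.07,.005):
    s=q[abs(q[:,1]-y)<.0025]
    if len(s)>2: print(sx,round(y,4),len(s),'x',s[:,0].min().round(3),s[:,0].max().round(3),'zmax',s[:,2].max().round(4))
movep([0.45,-0.05,0.30],down(1.0))
movep([0.48,-0.29,0.27],down(1.0)); st()
snap('wrist','w7'); blanks('w7')
E
```

```text
-1 -0.05 22 x -0.04 -0.04 zmax 0.3376
-1 -0.045 147 x -0.041 -0.04 zmax 0.3378
-1 -0.04 67 x -0.051 -0.04 zmax 0.3374
-1 -0.035 55 x -0.051 -0.04 zmax 0.0451
-1 -0.03 33 x -0.051 -0.04 zmax 0.0446
-1 -0.02 52 x -0.04 -0.04 zmax 0.3374
-1 -0.015 80 x -0.04 -0.04 zmax 0.3375
-1 -0.01 12 x -0.04 -0.04 zmax 0.3377
-1 0.03 60 x -0.052 -0.04 zmax 0.045
-1 0.035 57 x -0.052 -0.04 zmax 0.0449
-1 0.04 36 x -0.052 -0.04 zmax 0.0445
1 -0.04 27 x 0.041 0.05 zmax 0.0448
1 -0.035 28 x 0.041 0.049 zmax 0.0449
1 -0.03 28 x 0.041 0.05 zmax 0.0446
1 0.03 38 x 0.04 0.05 zmax 0.0444
1 0.035 35 x 0.04 0.05 zmax 0.0447
1 0.04 25 x 0.04 0.05 zmax 0.0445
1 0.05 28 x 0.04 0.059 zmax 0.0454
1 0.055 64 x 0.04 0.06 zmax 0.0457
1 0.06 66 x 0.04 0.059 zmax 0.0459
1 0.065 64 x 0.04 0.06 zmax 0.0465
1 0.07 9 x 0.04 0.059 zmax 0.0454
 t 15.72 p [ 0.4805 -0.2887  0.2698] J [-0.0569 -0.4759] F [-1.   0.4 -0.1] op 0.0801
w7 px [263. 132.] c [ 460.4 -265.6] LW 50.2 22.1 yaw 0.138 OK [237. 236. 236.] z nan
w7 px [311. 205.] c [ 577.4 -263. ] LW 51.6 22.1 yaw -0.225 OK [232. 231. 231.] z nan
w7 px [263. 237.] c [ 582.3 -342.3] LW 50.9 24.2 yaw 0.465 OK [232. 231. 230.] z nan
```

View pics/w7.png

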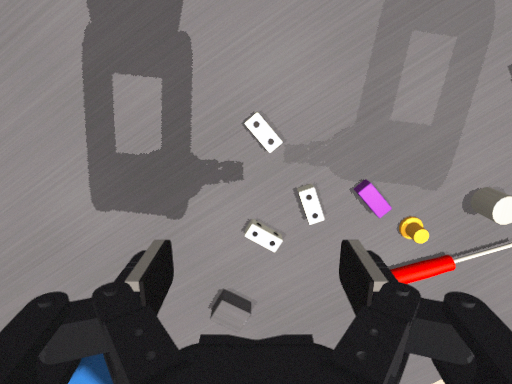

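```bash
cat > pick.py <<'E'
from h import *; from bl import *
def pick_place(idx_near,bay,n):
    movep([0.48,-0.29,0.27],down(1.0)); 
    hold(0.3); snap('wrist',f'look{n}'); B=blanks(f'look{n}')
    b=min(B,key=lambda q:np.hypot(*(q[0]-idx_near)))
    if np.hypot(*(b[0]-idx_near))>0.08: print('none near'); return
    c,a=b
    gripper_to(0.085)
    movep([*c,0.12],down(a)); r=move_l([*c,0.006],feed=0.1,max_force=15); st(f'at {r}')
    if r: return
    gripper_to(0.03,f_grip=50); st('grip')
    move_l([*c,0.15],feed=0.2); o=observe()['opening']; st('up'); snap('wrist',f'held{n}')
    if abs(o-0.05)>0.004: print('bad grip'); return
    movep(J(0,bay,0.15),down(YJ)); st('over')
    if abs(observe()['opening']-0.05)>0.004: print('bad grip'); return
    snap('wrist',f'over{n}')
    r=move_l(J(0,bay,0.0500),feed=0.07,max_force=12); st(f'low {r}')
    gripper_to(0.064); st('rel')
    move_l(J(0,bay,0.15),feed=0.15); st('off')
E
python3 - <<'E' 2>/dev/null
from pick import *
pick_place(np.array([.460,-.266]),-0.017,1)
movep(J(-0.02,-0.04,0.24),down(1.45)); snap('wrist','t1'); st()
E
python3 - <<'E'
import cv2,numpy as np
cv2.imwrite('pics/m5.png',np.hstack([cv2.resize(cv2.imread(f'pics/{t}.png'),(400,300)) for t in ('held1','t1')]))
E
```

```text
look1 px [264. 132.] c [ 460.3 -265.6] LW 50.2 22.1 yaw 0.139 OK [236. 236. 236.] z nan
look1 px [312. 205.] c [ 577.5 -263. ] LW 51.7 22.1 yaw -0.225 OK [231. 231. 230.] z nan
look1 px [264. 237.] c [ 582.2 -342.4] LW 50.7 24.2 yaw 0.465 OK [232. 231. 230.] z nan
at False t 18.73 p [ 0.4609 -0.2661  0.0068] J [-0.079  -0.4557] F [ 0.3 -0.3  0.4] op 0.0849
grip t 19.16 p [ 0.461  -0.2661  0.0068] J [-0.0789 -0.4558] F [-1.2  0.1  4.8] op 0.0485
up t 20.02 p [ 0.4594 -0.2649  0.1484] J [-0.0806 -0.4548] F [ 0.2  0.8 -1.9] op 0.0487
over t 21.71 p [0.5911 0.1593 0.1498] J [ 0.0002 -0.018 ] F [-0.3 -0.5 -0.5] op 0.0487
low False t 23.33 p [0.5915 0.1604 0.0506] J [ 0.0005 -0.0169] F [ 0.4 -0.1 -0.5] op 0.049
rel t 23.63 p [0.5913 0.1603 0.0503] J [ 0.0003 -0.017 ] F [-0.4  0.4 -0.5] op 0.0639
off t 24.45 p [0.5903 0.1602 0.1489] J [-0.0007 -0.0172] F [-0.1 -0.2 -0.7] op 0.0641
 t 25.93 p [0.5681 0.1398 0.2392] J [-0.0203 -0.04  ] F [-0.7  0.  -0.2] op 0.0642
```

View pics/m5.png

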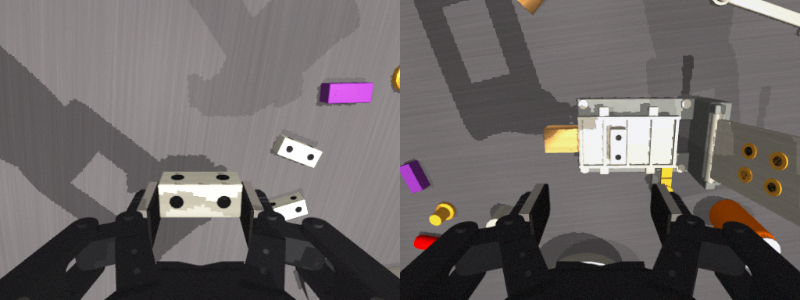

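```bash
python3 - <<'E' 2>/dev/null
from pick import *
pick_place(np.array([.577,-.263]),-0.051,2)
pick_place(np.array([.582,-.342]),0.017,3)
movep(J(-0.02,-0.04,0.24),down(1.45)); snap('wrist','t3'); st()
snap('scene','s8')
E
python3 gap.py t3 2>/dev/null
python3 - <<'E'
import cv2,numpy as np
cv2.imwrite('pics/m6.png',np.hstack([cv2.resize(cv2.imread(f'pics/{t}.png'),(400,300)) for t in ('s8','t3')]))
E
```

```text
look2 px [311. 205.] c [ 577.6 -263.1] LW 51.6 22.2 yaw -0.221 OK [233. 233. 233.] z nan
look2 px [486. 200.] c [703.8 -54.4] LW 39.5 21.8 yaw -1.049  [105. 101.  93.] z nan
look2 px [263. 237.] c [ 582.4 -342.6] LW 51.0 23.9 yaw 0.452 OK [233. 233. 232.] z nan
at False t 30.76 p [ 0.5783 -0.2635  0.007 ] J [ 0.0373 -0.4394] F [ 0.3 -0.3 -0.1] op 0.0849
grip t 31.18 p [ 0.5782 -0.2635  0.0069] J [ 0.0372 -0.4394] F [-0.4 -0.5  4.9] op 0.0492
up t 32.05 p [ 0.5766 -0.2625  0.1482] J [ 0.0354 -0.4386] F [-0.3  0.8 -1.1] op 0.0486
over t 33.55 p [0.5873 0.1255 0.1499] J [ 0.0005 -0.052 ] F [-0.1 -0.4 -1.1] op 0.0487
low False t 35.17 p [0.5875 0.1266 0.0506] J [ 0.0004 -0.0509] F [ 0.1 -0.6 -0.8] op 0.0487
rel t 35.48 p [0.5872 0.1266 0.0503] J [ 0.0002 -0.051 ] F [-0.6  0.7 -0.7] op 0.0636
off t 36.29 p [0.5863 0.1265 0.149 ] J [-0.0007 -0.0512] F [ 0.2 -0.8 -1.2] op 0.0639
look3 px [486. 200.] c [702.2 -53.9] LW 38.7 20.4 yaw -1.136  [106. 101.  93.] z 0.0227
look3 px [264. 237.] c [ 582.5 -342.6] LW 50.9 23.7 yaw 0.468 OK [233. 232. 232.] z nan
at False t 40.72 p [ 0.5831 -0.3431  0.007 ] J [ 0.0514 -0.5179] F [ 0.4 -0.  -0.4] op 0.0849
grip t 41.14 p [ 0.583  -0.343   0.0069] J [ 0.0513 -0.5178] F [-0.2 -0.3  4.2] op 0.0487
up t 42.01 p [ 0.5815 -0.3419  0.1481] J [ 0.0497 -0.5168] F [ 0.9 -0.8 -1. ] op 0.0488
over t 44.0 p [0.5954 0.1932 0.1499] J [0.0005 0.0162] F [ 0.3  0.2 -0.5] op 0.0487
low False t 45.62 p [0.5954 0.1942 0.0505] J [0.0004 0.0171] F [ 0.5  0.2 -1.6] op 0.0487
rel t 45.92 p [0.5952 0.1941 0.0503] J [0.0002 0.0171] F [-0.1  0.1 -0. ] op 0.0645
off t 46.74 p [0.5943 0.1939 0.149 ] J [-0.0007  0.0168] F [-0.  -0.6  0.5] op 0.0639
 t 48.26 p [0.5682 0.1399 0.2393] J [-0.0203 -0.04  ] F [0.8 0.3 0.2] op 0.0641
t3
ptr 210 206 [0.0399 0.0517] [0.0589 0.068 ] z 0.04435
mark 102 55 [0.0628 0.0535] [0.0774 0.0696] z 0.04739
mark-ptr mm 3.5107713979777575
```

View pics/m6.png

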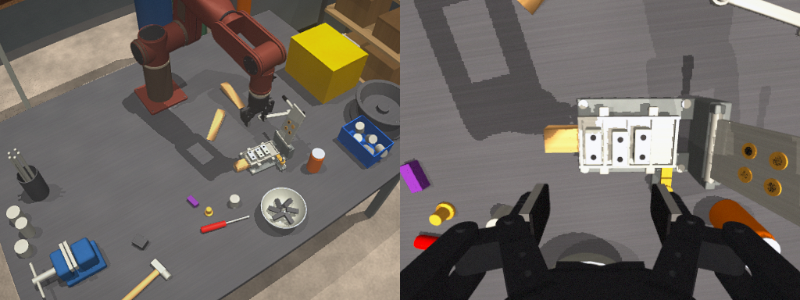

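```bash
python3 - <<'E' 2>/dev/null
from h import *
im,d,c=load('t3');P=cloud(c,d);Q=np.concatenate([toJ(P),P[...,2:]],-1)
cv2.imwrite('pics/z7.png',cv2.resize(im[110:240,170:370,::-1],None,fx=4,fy=4,interpolation=cv2.INTER_CUBIC))
m=((P[...,2]>.06)&(P[...,2]<.075)&(abs(Q[...,0])<.05)&(abs(Q[...,1])<.075)).astype(np.uint8)
k,l,s,ct=cv2.connectedComponentsWithStats(m)
for i in range(1,k):
    if s[i,4]<60: continue
    ys,xs=np.where(l==i); q=toJ(onplane(c,np.c_[xs,ys],.0652)); r=cv2.minAreaRect((q*1000).astype(np.float32))
    print(np.round(r[0],1),np.round(r[1],1),round(r[2],1),Q[l==i][:,2].mean().round(4),Q[l==i][:,2].std().round(4))
E
```

```text
[  0.8 -50.5] [21.9 50.3] 89.8 0.0663 0.001
[ 1.  16.8] [22.7 50.4] 90.0 0.0661 0.001
[  3.6 -13.8] [49.7 21.6] 0.6 0.0663 0.0009
```

View pics/z7.png

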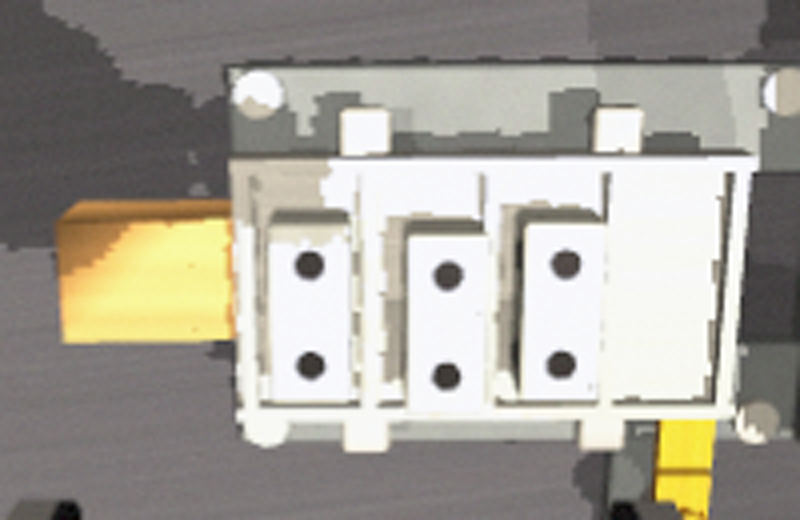

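```bash
python3 - <<'E' 2>/dev/null
from h import *
im,d,c=load('t3');P=cloud(c,d)
for n,(u0,u1,v0,v1) in dict(ptr=(337,347,216,224),mark=(336,345,231,237)).items():
    z=P[v0:v1,u0:u1,2].ravel()*1000; z=z[z>35]; print(n,len(z),np.median(z),z.mean())
for t in ['t3','w6','scene0','side0']:
    im,d,c=load(t);P=cloud(c,d);Q=np.concatenate([toJ(P),P[...,2:]],-1)
    m=(abs(Q[...,0])<.033)&(Q[...,1]>.09)&(Q[...,1]<.20)&(Q[...,2]>.10)&(Q[...,2]<.27)
    q=Q[m]; 
    if len(q)<50: print(t,len(q));continue
    k=np.polyfit(q[:,2],q[:,1],1); r=q[:,1]-np.polyval(k,q[:,2]); g=abs(r)<.006; k=np.polyfit(q[g,2],q[g,1],1)
    print(t,len(q),'theta',np.pi/2+np.arctan(k[0]),'y at .076',np.polyval(k,.076),'zmax',q[:,2].max(),q[:,0].min(),q[:,0].max())
    m=(Q[...,0]<-.05)&(Q[...,0]>-.13)&(Q[...,1]>.09)&(Q[...,1]<.22)&(Q[...,2]>.18)&(Q[...,2]<.27)
    q=Q[m]; print(' handle',len(q),np.nanmedian(q,0) if len(q) else '', q.min(0) if len(q) else '',q.max(0) if len(q) else '')
E
```

```text
ptr 80 44.551175531937965 44.42236535794633
mark 54 44.71644242782985 56.19839476409703
t3 7925 theta 1.8613803965710485 y at .076 0.10499570935085513 zmax 0.19811698737791456 -0.03299672254957917 0.03298796350483791
 handle 0   
w6 8912 theta 1.8620673532023804 y at .076 0.10498314090176267 zmax 0.20660176253460205 -0.032975570589761694 0.03299680375186109
 handle 0   
scene0 652 theta 1.851265123113932 y at .076 0.10805503162727131 zmax 0.2524848856454258 -0.03294441001883263 0.03299775126673774
 handle 64 [-0.08467595  0.1528975   0.23001051] [-0.10962718  0.14629633  0.2194373 ] [-0.05140479  0.1639533   0.23700111]
side0 808 theta 1.8583507757026245 y at .076 0.10646362072922709 zmax 0.24608049364275864 -0.03288506844089403 0.03299045948786423
 handle 76 [-0.08446961  0.14933246  0.22788184] [-0.11035822  0.14361669  0.21899823] [-0.05102235  0.16150532  0.23530308]
```

```bash
cat > leaf.py <<'E'
from h import *
def H(th,dx=-0.088,dz=0): return J(dx,0.110-0.155*np.cos(th),0.076+0.155*np.sin(th)-0.019+dz)
A=down(YJ+np.pi/2)
E
python3 - <<'E' 2>/dev/null
from leaf import *
p=H(1.86); print(p, inverse_kinematics(p,A))
gripper_to(0.055)
movep(J(-0.09,0.05,0.34),A)
movep([p[0],p[1],0.33],A); st()
snap('wrist','w9')
E
```

```text
[np.float64(0.5237658556259879), np.float64(0.3406918979073731), np.float64(0.20556304887723173)] [ 4.50572631e-01  2.38171128e-01  1.55445446e+00 -4.44089210e-16
  1.34896706e+00 -1.00222370e+00]
 t 49.73 p [0.5238 0.3399 0.3268] J [-0.0879  0.1535] F [ 0.2 -0.6  0.3] op 0.0552
```

View pics/w9.png

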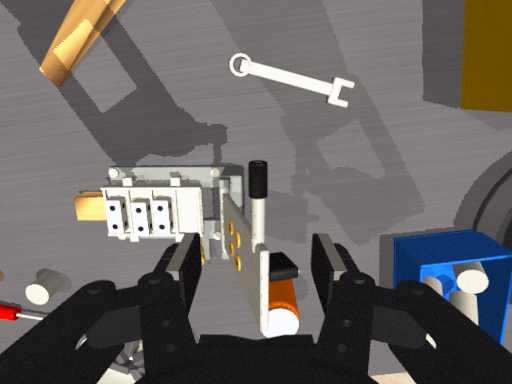

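```bash
python3 - <<'E' 2>/dev/null
from leaf import *
r=move_l(H(1.86),feed=0.1,max_force=12); st(f'at {r}')
snap('wrist','w10'); snap('side','d10')
if not r:
    gripper_to(0.005,f_grip=30); st('grip'); snap('wrist','w11')
E
python3 - <<'E'
import cv2,numpy as np
cv2.imwrite('pics/m7.png',np.hstack([cv2.resize(cv2.imread(f'pics/{t}.png'),(400,300)) for t in ('w11','d10')]))
E
```

```text
at False t 51.17 p [0.5243 0.341  0.2066] J [-0.0875  0.1545] F [-0.7  0.4  0.3] op 0.0551
grip t 51.73 p [0.5239 0.3408 0.2058] J [-0.0879  0.1543] F [-0.2  0.2  2.4] op 0.0106
```

View pics/m7.png

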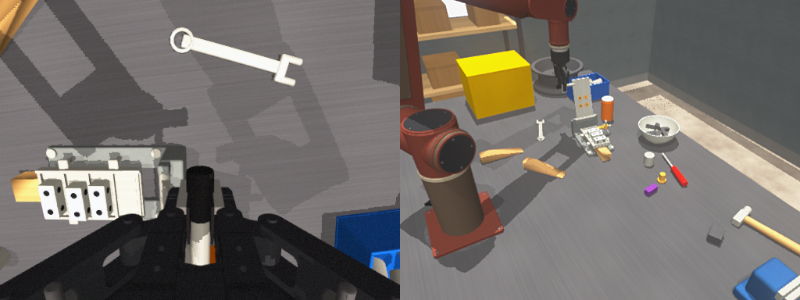

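```bash
python3 - <<'E' 2>/dev/null
from leaf import *
for th in np.linspace(1.86,0,19)[1:]:
    r=move_l(H(th),feed=0.06,max_force=40)
    o=observe(); e=toJ(o['eef_pos']); print(round(th,2),r,np.round(o['ft_force'],1),'th_meas',round(float(np.arctan2(o['eef_pos'][2]+.019-.076,.110-e[1])),3),round(float(o['opening']),4))
    if r or o['opening']<.008: break
st()
snap('scene','s12')
E
python3 - <<'E'
import cv2,numpy as np
im=cv2.imread('pics/s12.png'); cv2.imwrite('pics/z8.png',cv2.resize(im[110:240,260:430],None,fx=4,fy=4,interpolation=2))
E
```

```text
1.76 False [-2.2  0.4  4.5] th_meas 1.754 0.011
1.65 False [-1.4  0.3  7.4] th_meas 1.653 0.0108
1.55 False [-1.3 -0.9  6.4] th_meas 1.545 0.0107
1.45 False [ 1.2 -1.8  0.9] th_meas 1.439 0.0108
1.34 False [ 3.2 -1.3  2.7] th_meas 1.338 0.0111
1.24 False [ 3.8 -2.9  2.6] th_meas 1.234 0.0106
1.14 False [ 6.4 -1.5  0.6] th_meas 1.128 0.0106
1.03 False [ 6.6 -2.  -1.7] th_meas 1.021 0.0108
0.93 False [ 6.1 -2.3 -1.5] th_meas 0.915 0.0107
0.83 False [ 6.9 -1.6 -2.2] th_meas 0.811 0.0111
0.72 False [ 8.4 -0.6 -3.5] th_meas 0.706 0.0106
0.62 False [ 8.3  0.3 -4.3] th_meas 0.604 0.0107
0.52 False [ 7.9  0.  -3.7] th_meas 0.501 0.0105
0.41 False [ 7.   0.4 -3.9] th_meas 0.398 0.0109
0.31 False [ 7.2  1.4 -5.1] th_meas 0.295 0.011
0.21 False [ 5.7  3.5 -3.9] th_meas 0.193 0.0111
0.1 False [ 5.8  4.  -3.8] th_meas 0.09 0.0108
0.0 True [-4.4  0.6  8.5] th_meas 0.002 0.0107
 t 59.21 p [0.5002 0.1432 0.0573] J [-0.0882 -0.0447] F [-4.4  0.6  8.5] op 0.0107
```

View pics/z8.png

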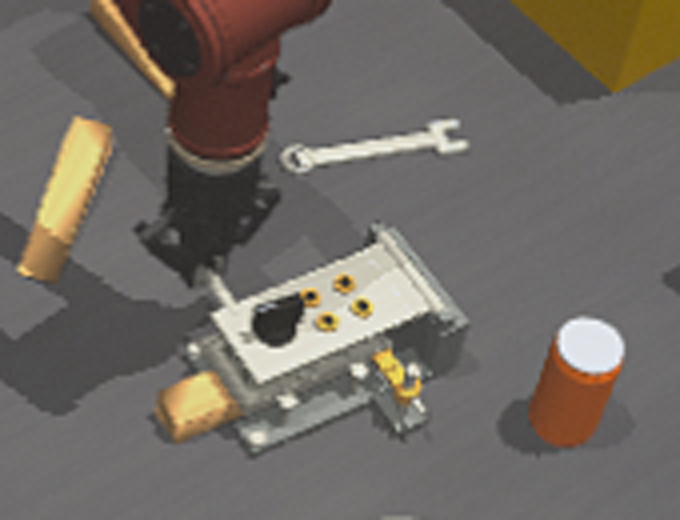

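```bash
python3 - <<'E' 2>/dev/null
from leaf import *
r=move_l(H(0,dz=-0.003),feed=0.02,max_force=15); st(f'press {r}')
gripper_to(0.045); st('rel')
move_l(H(0,dz=0.13),feed=0.15)
movep(J(-0.02,-0.05,0.26),down(1.45)); st()
snap('wrist','w13')
im,d,c=load('w13');P=cloud(c,d);Q=np.concatenate([toJ(P),P[...,2:]],-1)
for y in (-.05,-.01,.02,.05,.08,.1):
    m=(abs(Q[...,1]-y)<.005)&(abs(Q[...,0])<.036)&(abs(Q[...,0])>.025); print(y,np.median(Q[m][:,2]).round(4))
m=((Q[...,2]>.106)&(Q[...,2]<.125)&(abs(Q[...,0])<.035)&(abs(Q[...,1]+.025)<.035))
ys,xs=np.where(m); q=toJ(onplane(c,np.c_[xs,ys],.116)); print(cv2.minAreaRect((q*1000).astype(np.float32)),len(q))
E
```

```text
press True t 59.47 p [0.5002 0.1432 0.0573] J [-0.0882 -0.0447] F [-3.1 -1.1  7.4] op 0.0108
rel t 59.89 p [0.5012 0.1439 0.058 ] J [-0.0872 -0.0439] F [-0.5 -0.  -0.1] op 0.0452
 t 61.38 p [0.5673 0.1297 0.259 ] J [-0.02   -0.0502] F [-0.  -0.7 -1. ] op 0.0449
-0.05 0.3426
-0.01 0.3143
0.02 0.0812
0.05 0.0811
0.08 0.0812
0.1 0.0809
((-1.9576594829559326, -25.59716033935547), (43.73725891113281, 14.27448844909668), 83.92568969726562) 610
```

View pics/w13.png

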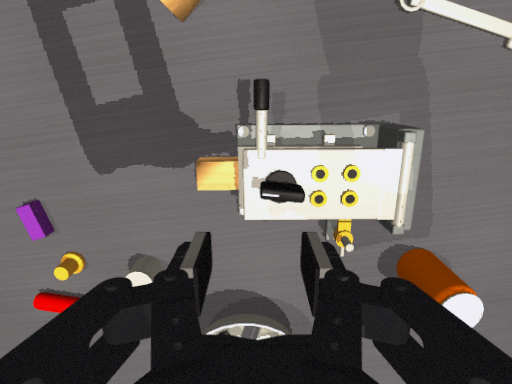

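```bash
python3 - <<'E' 2>/dev/null
from h import *
a0=YJ-0.106
print(inverse_kinematics(J(0,-.025,.15),down(a0)),inverse_kinematics(J(0,-.025,.15),down(YJ-1.6)))
gripper_to(0.045)
movep(J(0,-.025,.17),down(a0)); st()
r=move_l(J(0,-.025,.091),feed=0.08,max_force=10); st(f'at {r}')
if not r:
    gripper_to(0.004,f_grip=40); st('grip')
    for k in np.linspace(0.106,1.585,9)[1:]:
        movep(J(0,-.025,.091),down(YJ-k)); o=observe(); print(round(k,3),np.round(o['ft_force'],1),np.round(o['torque'],2),round(float(o['opening']),4))
    hold(0.3); st()
    snap('scene','s14')
    print(np.round(observe()['torque'],2))
E
```

```text
[ 1.23378187e-01  2.51914968e-01  1.64640380e+00 -4.44089210e-16
  1.24327389e+00  3.47378187e-01] [ 1.23378187e-01  2.51914968e-01  1.64640380e+00 -4.44089210e-16
  1.24327389e+00  1.84137819e+00]
 t 63.16 p [0.5901 0.1524 0.1702] J [ 0.0001 -0.025 ] F [ 0.1 -0.4 -0.1] op 0.0448
at False t 64.29 p [0.5906 0.1525 0.0918] J [ 0.0006 -0.0249] F [-1.1 -0.4  0.6] op 0.0452
grip t 64.68 p [0.5892 0.1527 0.0918] J [-0.0009 -0.0248] F [-5.1 -0.2  6.3] op 0.0111
0.291 [-6.1  0.3  4.8] [ 0.08  0.93 -0.06] 0.0109
0.476 [-5.9  0.5  5.3] [ 0.07  0.89 -0.04] 0.0113
0.661 [-7.2  0.6  6. ] [ 0.02  1.   -0.02] 0.0114
0.845 [-7.2  1.6  6.7] [ 0.04  0.96 -0.06] 0.0112
1.03 [-6.3  1.3  6.2] [0.06 1.03 0.  ] 0.0114
1.215 [-6.6  0.7  6.3] [0.14 1.06 0.02] 0.0114
1.4 [-7.4  1.5  6.2] [ 0.07  1.02 -0.02] 0.011
1.585 [-6.7  1.6  7.1] [0.13 1.1  0.37] 0.0113
 t 67.38 p [0.5889 0.153  0.0917] J [-0.0012 -0.0246] F [-5.8  1.5  6.6] op 0.011
[0.15 1.12 0.37]
```

```bash
python3 - <<'E' 2>/dev/null
from h import *
movep(J(0,-.025,.091),down(YJ-1.62)); hold(.2); print(np.round(observe()['torque'],2))
movep(J(0,-.025,.091),down(YJ-1.575)); hold(.1); print(np.round(observe()['torque'],2))
gripper_to(0.045); st('rel')
move_l(J(0,-.025,.18),feed=0.15)
movep(J(-0.02,-0.06,0.26),down(1.45)); st(); snap('wrist','w15')
im,d,c=load('w15');P=cloud(c,d);Q=np.concatenate([toJ(P),P[...,2:]],-1)
m=((Q[...,2]>.111)&(Q[...,2]<.122)&(abs(Q[...,0])<.035)&(abs(Q[...,1]+.025)<.035))
ys,xs=np.where(m); q=toJ(onplane(c,np.c_[xs,ys],.116)); print(cv2.minAreaRect((q*1000).astype(np.float32)),len(q))
for y in (.02,.05,.08,.1):
    m=(abs(Q[...,1]-y)<.005)&(abs(Q[...,0])<.036)&(abs(Q[...,0])>.025); print(y,np.median(Q[m][:,2]).round(4))
cv2.imwrite('pics/z9.png',cv2.resize(im[100:290,160:440,::-1],None,fx=2.8,fy=2.8,interpolation=2))
for x in np.arange(.036,.072,.002):
    m=(abs(Q[...,0]-x)<.001)&(abs(Q[...,1]-.06)<.005)&(Q[...,2]>.038)&(Q[...,2]<.06); print(round(x,3),m.sum(),np.median(Q[m][:,2]).round(4),end='; ')
E
```

```text
[0.15 1.15 0.91]
[0.14 1.03 0.22]
rel t 68.66 p [0.5902 0.1523 0.0909] J [ 0.0001 -0.0251] F [-0.1 -0.2  0.6] op 0.0451
 t 72.09 p [0.566  0.12   0.2598] J [-0.0201 -0.06  ] F [-0.4  0.1 -0.1] op 0.0448
((-1.5342578887939453, -25.842294692993164), (12.204388618469238, 44.0295524597168), 89.71309661865234) 532
0.02 0.0812
0.05 0.0812
0.08 0.0811
0.1 0.081
0.036 0 nan; 0.038 0 nan; 0.04 0 nan; 0.042 0 nan; 0.044 0 nan; 0.046 0 nan; 0.048 0 nan; 0.05 0 nan; 0.052 0 nan; 0.054 8 0.044; 0.056 8 0.044; 0.058 17 0.0441; 0.06 9 0.0448; 0.062 10 0.0443; 0.064 11 0.0448; 0.066 12 0.044; 0.068 14 0.0448; 0.07 21 0.0479;
```

View pics/z9.png

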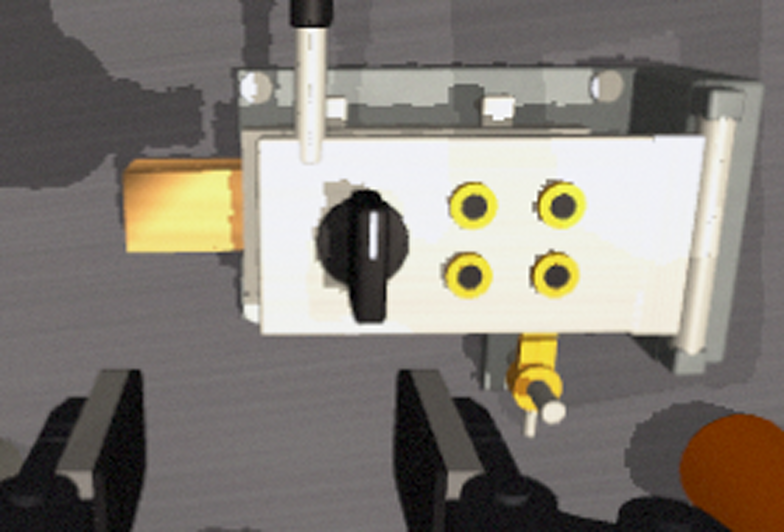

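```bash
python3 - <<'E' 2>/dev/null
from h import *
movep(J(0.13,0.03,0.24),down(1.45)); hold(.2); st(); snap('wrist','w16')
im,d,c=load('w16');P=cloud(c,d);Q=np.concatenate([toJ(P),P[...,2:]],-1)
for x in np.arange(.036,.072,.002):
    m=(abs(Q[...,0]-x)<.001)&(abs(Q[...,1]-.06)<.005)&(Q[...,2]>.038)&(Q[...,2]<.06); print(round(x,3),m.sum(),Q[m][:,2].mean().round(4),end='; ')
cv2.imwrite('pics/za.png',cv2.resize(im[80:280,140:400,::-1],None,fx=2.8,fy=2.8,interpolation=2))
movep([0.4,0.2,0.42],down(1.45)); snap('scene','s16'); snap('side','d16'); st()
a=load('scene0')[0];b=load('s16')[0]
cv2.imwrite('pics/m8.png',np.hstack([cv2.resize(x[:,:,::-1],(400,300)) for x in (a,b)]))
E
```

```text
t 73.08 p [0.7252 0.1911 0.2416] J [0.1297 0.0294] F [-0.6 -0.7  0.1] op 0.0451
0.036 0 nan; 0.038 20 0.0441; 0.04 20 0.0442; 0.042 20 0.044; 0.044 20 0.0442; 0.046 19 0.0439; 0.048 19 0.0441; 0.05 19 0.0441; 0.052 19 0.0442; 0.054 20 0.0445; 0.056 0 nan; 0.058 18 0.0443; 0.06 18 0.0444; 0.062 18 0.0445; 0.064 18 0.0442; 0.066 18 0.0445; 0.068 18 0.0459; 0.07 19 0.0487;  t 74.62 p [0.4006 0.1999 0.4192] J [-1.937e-01 -1.000e-04] F [-0.5  0.1 -0. ] op 0.0453
```

View pics/za.png

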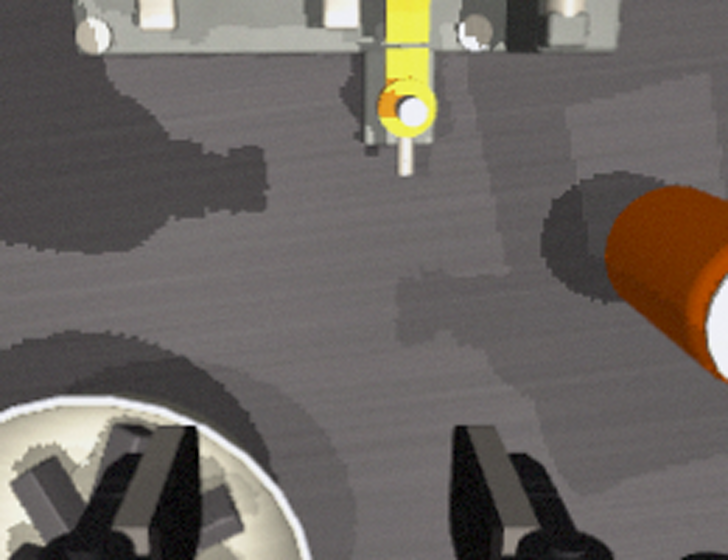

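View pics/m8.png

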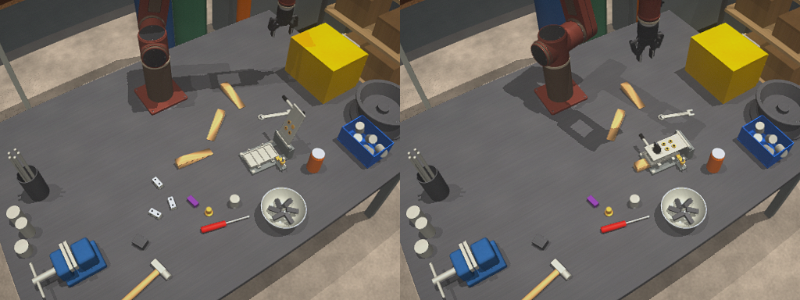

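View pics/d16.png

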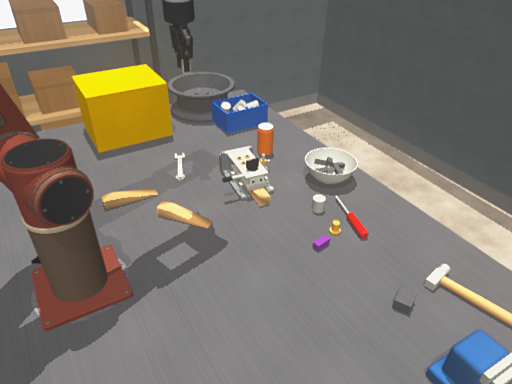

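```bash
python3 -c "
from plant import *
hold(0.5); job_done(); print(observe()['time_s'])"
```

```text
the job is handed in; nothing more can be done
the job is handed in; nothing more can be done
```

The jig is set up and the job is handed in, at about 75 s of the 210 s allowed.

- **Wedge:** I pushed the right-most wedge in tip first and left it there. The pointer is level with the mark: the last depth check read 44.1 mm against 44.4 mm, within the camera noise.
- **Blanks:** I found three blanks on the bench and laid them flat and lengthwise in the bays at y -51, -17 and 17 mm. The blank at y -17 was later shifted about 3 mm, probably by the expected knock. It still lay flat inside its bay when I last saw it, but I couldn't see the blanks again once the drill plate was down.
- **Drill plate:** It is fully down against its stop. Its top face read level along its length, at 81.0 to 81.2 mm, including a camera error of about 1 mm.
- **Latch:** I turned it clockwise until it pushed back at its stop. Its bar now lies along the jig's x axis to within 0.3°.
- **Bystanders:** By eye, the other tools and parts look unmoved in the before and after pictures. The gripper was clear of everything at hand-in.

One reading looked wrong during the work. My automatic pointer/mark check reported gaps of 3.5 to 4 mm after the push, because it included the brass ring on the gauge post. Readings taken on the tongues alone agreed to within 0.3 mm.

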